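Level the friction-ball test platform by probing for its high side

ROBOT

A 7-joint arm with a two-finger parallel gripper is mounted at the origin on the work surface. World frame = base frame: x ahead of the robot, y to its left, z up, the work surface at z = 0. Lengths are in m, angles in rad, forces in N, time in s.
With the tool pointing down it reaches from about 0.425 to 0.925 m from the base axis. Payload 6.8 kg.
Tool frame: the origin (TCP) lies midway between the tips of the shut fingers; the grasp point (between the pads) lies 19 mm behind it (arm.grip_point_offset is the distance from the TCP to the grasp point, in m); z points along the fingers, y is the line along which they close (so a half turn about z gives the same grasp; the last joint's range is limited). The gripper opens to 85 mm and grips with 20 to 120 N. Pads are 22 mm wide; open, the fingers measure 114 mm over their backs; the gripper's body (76 mm by 85 mm) begins 54 mm behind the grasp point. The pads swing forward as they close: fully open they stand 13 mm farther back than shut.
Start: joints at [-1.404, 0.477, 0.022, 1.555, -0.011, 1.109, -0.083], TCP at [0.183, 0.65, 0.231] pointing down, gripper open.
Joint ranges: [-2.96, 2.96], [-0.34, 2.1], [-1.41, 1.46], [0.24, 2.44], [-1.37, 4.51], [0.17, 1.92], [-2.96, 2.96]. Speed limits (rad/s): [2.39, 2.39, 3.14, 3.14, 3.14, 3.14, 3.14].

INTERFACE

Orientations are given as a rotation vector (axis times angle).
In Python, from bench import arm gives the robot as it stands. The module is installed in compiled form; this text tells all that it offers.
- The arm moves only by the tool move_arm, never from a script. Its argument "targets" is text: rows parted by semicolons, each of 6 numbers parted by spaces: the shift along the tool's x, y, z normalised to -1 to 1, where 1 is 500 mm, then the turn, a rotation vector about the tool's x, y, z normalised to -1 to 1, where 1 is pi rad. A call has exactly 10 rows; each row shifts and turns the commanded pose from where the row before left it, along the tool's axes as they then stand; what a row does not reach is not made up. A row lasts 1/12 s, in which the tool goes at most 41.7 mm and 7.16 degrees, less where a joint would pass 70% of its speed; a pose out of reach is approached as far as the arm can. A call with a number of a shift or a turn outside -1 to 1 is refused whole. A call with a gripper value outside its range is refused whole. "jaw" is the opening, from -1 (shut) to 1 (fully open), set as the call begins (left out, the last holds). The fingers move at their own pace and stop on an object; the grip force is fixed at half the most. Time passes only in rows, so rows that do not move let the fingers close, or fill a call up. It gives the time, the measured TCP pose, the force, the opening and the grip force at its end, in the units of the state.
- arm.get_obs(): the state, without advancing time (a new reading comes with each control period).
- arm.get_image(name): name is "scene" or "top"; returns the picture (420x560x3 uint8, red, green, blue); there is no depth.
- arm.camera_info(name): a dict with "fx", "fy", "cx", "cy" (pixels), "dist_coeffs" ([k1, k2, p1, p2, k3] as OpenCV has them; the pictures are not rectified), "extrinsics" (4x4, takes a point from world to camera coordinates). Camera axes: x right, y down, z forward; pixel columns grow to the right and rows downward; lengths in m; the calibration is good to about 2 mm. A picture is of the moment at which its call begins. camera_info takes no time and is no camera call.
- arm.sign_off(): hands the job in; it is judged then, once.
The state is a dict: "time": time; "joint_positions": joint angles; "qd": joint speeds; "effort": joint torques, N m; "tool_pos": TCP position; "eef_rot": TCP orientation; "force": force on the tool from outside, world axes, zero at the start; "wrist_torque": the same for the moment, N m; "grip_width": finger opening in m; "finger_force": force on a finger pad.
Only numpy, scipy, OpenCV 4.12 (cv2) and the standard library are available. Lean on these libraries where they do the work, as an engineer would, in place of code of your own. Each camera call takes 0.05 s, during which the arm holds its last target. There are 200 camera calls.

TASK

The round aluminium platform has been left tilted on its stiff ball joint. Take the plunger probe from its blue block, feel with it at several points around the platform's face to find the high side, and press that side down slowly with the probe, never harder than 20 N, until the face is level to within one degree; then put the probe back in its block, upright and fully home. Only the probe may touch the platform, and leave everything else where it is.

Things in the scene. Friction and masses are not known exactly. Their poses are not given: they have to be found in the camera images.
- stand: bolted-down stand under the round platform: black foot 110 mm across, 48 mm tube, post. Origin under the foot's centre, z up, yaw meaningless. On it the platform (aluminium disc) turns on a stiff greased ball. Pressed 65 mm from its centre it stays put up to 3 N, beyond that yields slowly: about 10 N at 5 mm/s, 17 N at 10 mm/s. It stays as left. Its tilt is not measured: feel for it.
- platform_axis (a point): fixed point on the stand's axis 100 mm above the table. The platform (disc 160 mm in diameter, 14 mm thick) is centred here; the middle of its flat face lies 0 to 16 mm above this point, unmeasured, and stays at its height as the disc tilts about the ball centre 22 mm below the face. A brass hub 44 mm across stands 6 mm above the face. Start tilt 0.04 to 0.115 rad towards any side.
- probe_grip (a point): middle of the handle of the loose, upright plunger probe (about 0.15 kg, z up): orange round handle 18 mm in diameter, 60 mm long. From 30 to 36 mm below this point a steel collar 30 mm in diameter, which rests on the block; below it a stem 12 mm in diameter, 45 mm long, then a 6 mm plunger with a red ball tip, its lowest point 112 mm below this point with the plunger out.
- probe_tip (a point): lowest point of the probe's red ball tip (8 mm in diameter), on the probe's axis. The tip's plunger is sprung: it starts to move in at 0.3 N, takes 1 N more for each mm and is home after 3 mm (3.3 N); from there on the probe is rigid.
- holder_mouth (a point): centre of the mouth of the hole (17 mm in diameter, 80 mm deep, rim bevelled 2 mm) in the top of the blue block that holds the probe; block 62 x 62 x 85 mm, bolted down, this point 85 mm above the table, z up, yaw of the block. With the probe fully home probe_grip is 36 mm above this point.
- weight_a: small brass trim weight with a knob, 36 mm across, 30 mm high, loose; origin at the centre of its underside. Leave alone.
- weight_b: larger brass trim weight with a knob, 48 mm across, 37 mm high, loose; origin at the centre of its underside. Leave alone.
- torque_rod: red wound magnetic torque rod, 22 mm thick, 206 mm long along its y axis, with square black ends 28 mm high, lying loose; origin under its middle. Leave alone.
- driver: screwdriver with a yellow handle, 170 mm long, 26 mm thick, lying loose along its x axis; origin under its middle. Leave alone.
- wheel_unit: aluminium reaction wheel housing, 90 x 78 x 52 mm, loose; origin at the centre of its underside. Leave alone.
- terminal_tray: grey tray of terminals, 100 x 80 x 22 mm, loose; origin at the centre of its underside. Leave alone.
- drink_can: green can, 66 mm across, 115 mm high, loose, upright; origin at the centre of its underside. Leave alone.
Mind the look-alikes: they are no part of the job. What is meant by the part that bears probe_grip is not pink or turquoise, and is the smaller of those in its own colour.

How it is judged:
By the outcome, as a careful person would: the job done as asked, in the order asked, and still so for the second after the job is handed in, with the robot touching nothing.
It also fails if it takes over 72 s, if anything falls off the work surface, if the arm or the gripper's body presses on something with over 40 N, if the wrist force passes 120 N, or if a joint passes its speed limit or range.

## Working session

There is one attempt and no reset: what is moved stays moved. The work goes in short steps, Python scripts to look and compute and a tool call to move; the robot and the scene stay as the last step left them, time stands still between calls to the robot, and variables do not carry over. Pictures are saved under pics/ and viewed, at most 10 in all, crops included, and the job is handed in when it is done.

Besides the shell and the picture viewer there is one more tool, called after "Emit:" as name(argument=value, ...) on one line, values as JSON. move_arm: Moves the arm, as the interface text tells. Scaled input: -1 to 1 covers 500 mm each way for a shift and pi rad each way for a turn. Its arguments: {"type":"object","properties":{"targets":{"type":"string"},"jaw":{"type":"number"}},"required":["targets"]}

```bash
mkdir -p pics; python3 - <<'E'
from bench import arm
import cv2,numpy as np
for n in("scene","top"):
    im=arm.get_image(n); cv2.imwrite(f"pics/{n}0.png",im[:,:,::-1])
    c=arm.camera_info(n); print(n,c["fx"],c["fy"],c["cx"],c["cy"],c["dist_coeffs"]); print(np.round(c["extrinsics"],4))
o=arm.get_obs();print(o["time"],o["tool_pos"],o["eef_rot"],o["force"],o["grip_width"],arm.grip_point_offset)
E
```

```text
scene 504.41148432002814 504.41148432002814 269.9264529758675 208.47896641349467 [-0.05013836  0.          0.          0.          0.        ]
[[-0.528   0.8492 -0.0098  0.2242]
 [ 0.7219  0.4427 -0.5318 -0.3963]
 [-0.4472 -0.2879 -0.8468  1.4538]
 [ 0.      0.      0.      1.    ]]
top 433.2571097164459 433.2571097164459 282.49930030904505 209.45820741314068 [-0.01429396  0.          0.          0.          0.        ]
[[ 2.3200e-02 -9.9970e-01  2.1000e-03  9.0700e-02]
 [-9.9420e-01 -2.3300e-02 -1.0550e-01  5.5780e-01]
 [ 1.0550e-01  4.0000e-04 -9.9440e-01  1.1338e+00]
 [ 0.0000e+00  0.0000e+00  0.0000e+00  1.0000e+00]]
0.1 [0.18303463 0.64916479 0.23041067] [-4.30321530e-01 -3.11186654e+00  2.60384797e-03] [-0.68890024 -0.04302572 -0.54031659] 0.08527935426889 0.0187
```

View pics/scene0.png

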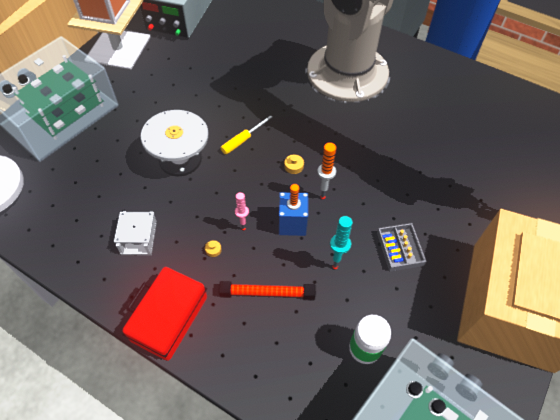

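View pics/top0.png

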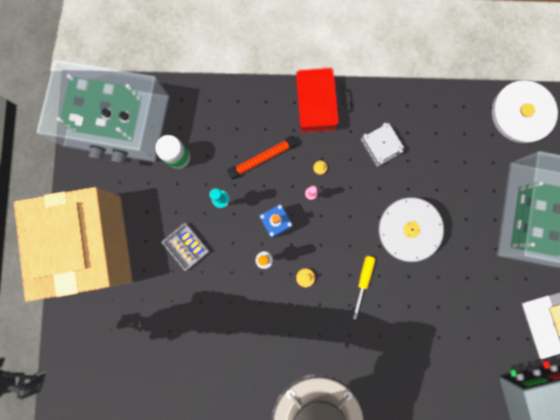

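Scene: orange probe in the blue block at scene (294,195) / top (276,219). Look-alikes are the larger orange one at scene (328,155) / top (264,260), pink at (241,205) / (312,193), and turquoise at (343,235) / (219,198). I choose the one in the block. The platform is at scene (174,133) / top (411,229). Next, a close crop to check.

```bash
cat > h.py <<'E'
from bench import arm
import cv2,numpy as np
from scipy.spatial.transform import Rotation as R
def ray(n,uv):
    c=arm.camera_info(n);K=np.array([[c["fx"],0,c["cx"]],[0,c["fy"],c["cy"]],[0,0,1]])
    p=cv2.undistortPoints(np.array([[uv]],float),K,np.array(c["dist_coeffs"]))[0,0]
    E=np.array(c["extrinsics"]);o=-E[:3,:3].T@E[:3,3];d=E[:3,:3].T@np.array([p[0],p[1],1]);return o,d
def at_z(n,uv,z):
    o,d=ray(n,uv);return o+d*(z-o[2])/d[2]
def proj(n,P):
    c=arm.camera_info(n);K=np.array([[c["fx"],0,c["cx"]],[0,c["fy"],c["cy"]],[0,0,1]]);E=np.array(c["extrinsics"])
    return cv2.projectPoints(np.atleast_2d(np.array(P,float)),cv2.Rodrigues(E[:3,:3])[0],E[:3,3],K,np.array(c["dist_coeffs"]))[0][:,0]
def st():
    o=arm.get_obs();print(round(o["time"],2),np.round(o["tool_pos"]*1e3,2),np.round(R.from_rotvec(o["eef_rot"]).as_matrix().ravel(),4),np.round(o["force"],2),round(o["grip_width"]*1e3,2));return o
E
python3 - <<'E'
from h import *
S=cv2.imread("pics/scene0.png");T=cv2.imread("pics/top0.png")
a=cv2.resize(S[150:250,225:365],None,fx=2.8,fy=2.8*1,interpolation=3)
b=cv2.resize(T[170:270,230:370],None,fx=2.8,fy=2.8,interpolation=3)
c=cv2.resize(S[95:195,115:255],None,fx=2.8,fy=2.8,interpolation=3)
d=cv2.resize(T[180:280,340:480],None,fx=2.8,fy=2.8,interpolation=3)
cv2.imwrite("pics/crop.png",np.vstack([np.hstack([a,b]),np.hstack([c,d])]))
def cen(I,x0,x1,y0,y1,f):
    h=cv2.cvtColor(I,cv2.COLOR_BGR2HSV).astype(int);m=f(h);M=np.zeros_like(m);M[y0:y1,x0:x1]=m[y0:y1,x0:x1]
    n,l,s,ct=cv2.connectedComponentsWithStats(M.astype(np.uint8));i=1+np.argmax(s[1:,4]);return s[i],ct[i]
org=lambda h:(h[...,0]>3)&(h[...,0]<17)&(h[...,1]>150)&(h[...,2]>110)
blue=lambda h:(h[...,0]>100)&(h[...,0]<130)&(h[...,1]>150)&(h[...,2]>90)
yel=lambda h:(h[...,0]>15)&(h[...,0]<32)&(h[...,1]>130)&(h[...,2]>120)
wh=lambda h:(h[...,2]>130)&(h[...,1]<60)
for nm,I,bx,f in [("S org",S,(275,310,175,215),org),("T org",T,(262,292,205,232),org),("T blue",T,(255,300,195,240),blue),("S blue",S,(270,315,180,240),blue),("S hub",S,(150,200,115,145),yel),("T hub",T,(390,430,210,250),yel),("T disc",T,(370,450,190,270),wh),("S disc",S,(130,215,105,165),wh)]:
    s,ct=cen(I,*bx,f);print(nm,s,ct.round(1))
E
```

```text
S org [290 184  10  21 102] [294.3 194.6]
T org [277 216   2   6   6] [277.7 218.5]
T blue [262 207  28  29 352] [276.  220.8]
S blue [279 192  29  43 901] [292.8 216.3]
S hub [166 126  16  13 145] [173.6 132.1]
T hub [404 222  15  15 176] [411.4 229.2]
T disc [ 379  197   65   65 3090] [410.7 229.3]
S disc [ 140  110   68   54 2561] [174.5 135. ]
```

View pics/crop.png

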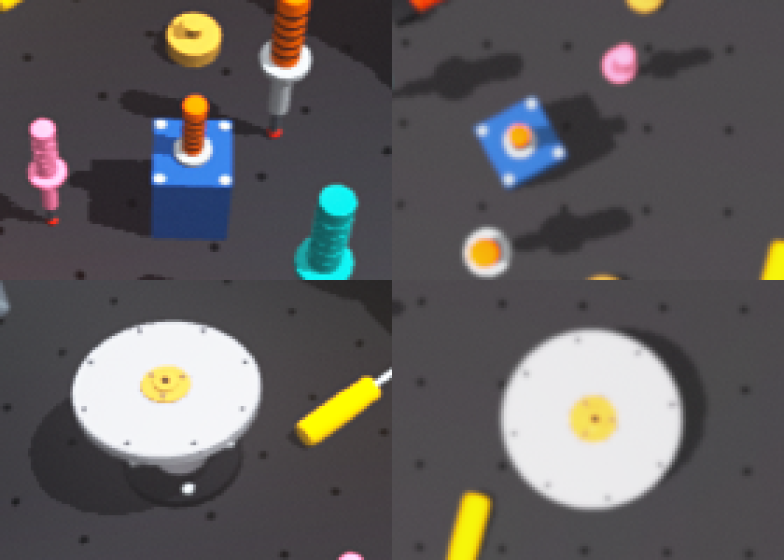

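The crop confirms the slim orange probe is the one seated in the blue block; the bigger orange one stands free beside it. Block screws are at about (276,221) in the top view and (293.5,204.5) in the scene view.

```bash
python3 - <<'E'
from h import *
f=lambda u,v,ox,oy:((u+.5)/2.8-.5+ox,(v+.5)/2.8-.5+oy)
tb=[f(u-392,v,230,170) for u,v in[(482,131),(531,104),(558,153),(509,181)]]
sb=[f(u,v,225,150) for u,v in[(159.5,125),(225,126),(225,180),(158.5,179)]]
for n,b in(("top",tb),("scene",sb)):
    P=np.array([at_z(n,p,.086) for p in b]);print(n,P.mean(0).round(4),[np.degrees(np.arctan2(*(P[i]-P[i-1])[1::-1])).round(1) for i in range(4)],np.linalg.norm(P-np.roll(P,1,0),axis=1).round(4))
print("captop",at_z("top",f(520-392,136,230,170),.151),at_z("scene",f(196,103,225,150),.151))
def tri(a,b):
    A=[];B=[]
    for n,p in(("top",a),("scene",b)):
        o,d=ray(n,p);d/=np.linalg.norm(d);M=np.eye(3)-np.outer(d,d);A.append(M);B.append(M@o)
    return np.linalg.lstsq(np.vstack(A),np.hstack(B),rcond=None)[0]
print("block tri",tri(np.mean(tb,0),np.mean(sb,0)),"hub",tri((411.4,229.2),(173.6,132.1)))
for z in(.106,.115,.122):print(z,at_z("top",(411.4,229.2),z),at_z("scene",(173.6,132.1),z))
# tilt est: fit face disc ellipse in both views
st()
for n,u in(("top","others"),):
  for nm,p,z in(("bigorange",(264,260),.1),("weight small",(320,167),.03),("weight big",(305,277),.03),("pink",(312,192),.1)):print(nm,at_z(n,p,z).round(3))
E
```

```text
top [0.521  0.1211 0.086 ] [np.float64(29.8), np.float64(-59.6), np.float64(-149.9), np.float64(121.1)] [0.0518 0.051  0.0511 0.0512]
scene [0.5233 0.1228 0.086 ] [np.float64(-149.7), np.float64(120.5), np.float64(29.7), np.float64(-59.5)] [0.0505 0.0522 0.0505 0.0517]
captop [0.52108141 0.12014307 0.151     ] [0.52088193 0.12271292 0.151     ]
block tri [0.52114428 0.12140334 0.08154696] hub [ 0.50552273 -0.22068346  0.10172969]
0.106 [ 0.50536739 -0.21965051  0.106     ] [ 0.50798767 -0.21751814  0.106     ]
0.115 [ 0.50476327 -0.21696005  0.115     ] [ 0.51335507 -0.21142001  0.115     ]
0.122 [ 0.50429339 -0.21486747  0.122     ] [ 0.51752972 -0.20667703  0.122     ]
0.1 [183.03 649.16 230.41] [-9.625e-01  2.714e-01 -3.000e-04  2.714e-01  9.625e-01 -1.600e-03
 -1.000e-04 -1.700e-03 -1.000e+00] [-0.69 -0.04 -0.54] 85.28
bigorange [0.42  0.147 0.1  ]
weight small [0.674 0.005 0.03 ]
weight big [0.378 0.04  0.03 ]
pink [0.594 0.03  0.1  ]
```

Emit:
move_arm(targets="0 0 0 0 0 -0.0292; 0 0 0 0 0 -0.0292; 0 0 0 0 0 -0.0291; -0.04 -0.062 0 0 0 0; -0.04 -0.062 0 0 0 0; -0.04 -0.062 0 0 0 0; -0.04 -0.062 0 0 0 0; -0.04 -0.062 0 0 0 0; -0.04 -0.062 0 0 0 0; -0.04 -0.062 0 0 0 0", jaw=1)

```text
time: 0.93
tool_pos: [0.3238, 0.4308, 0.231]
eef_rot: [0.0, -3.141, 0.001]
force: [0.2, 0.3, 0.1]
grip_width: 0.0855
finger_force: 0.0
```

Emit:
move_arm(targets="-0.04 -0.062 0 0 0 0; -0.04 -0.062 0 0 0 0; -0.04 -0.062 0 0 0 0; -0.04 -0.062 0 0 0 0; -0.04 -0.062 0 0 0 0; -0.04 -0.062 0 0 0 0; -0.04 -0.062 0 0 0 0; -0.04 -0.062 0 0 0 0; -0.04 -0.062 0 0 0 0; 0 0 0 0 0 0")

```text
time: 1.77
tool_pos: [0.5066, 0.1457, 0.2314]
eef_rot: [0.016, 3.14, -0.005]
force: [0.4, -0.6, 0.7]
grip_width: 0.0853
finger_force: 0.0
```

```bash
python3 - <<'E'
from h import *
st()
# rough face tilt from disc outline in first pictures
from scipy.optimize import least_squares
obs={}
for n,bx in(("top",(370,450,190,270)),("scene",(130,215,105,165))):
    I=cv2.imread(f"pics/{n}0.png");h=cv2.cvtColor(I,cv2.COLOR_BGR2HSV).astype(int)
    m=((h[...,2]>(175 if n=="scene" else 130))).astype(np.uint8);M=m*0;x0,x1,y0,y1=bx;M[y0:y1,x0:x1]=m[y0:y1,x0:x1]
    cs=max(cv2.findContours(M,0,1)[0],key=cv2.contourArea);e=cv2.fitEllipse(cv2.convexHull(cs));print(n,np.round(e[0],1),np.round(e[1],1),round(e[2],1))
    obs[n]=cv2.convexHull(cs)[:,0].astype(float)
def model(p,n):
    u=np.array([p[3],p[4],1.]);u/=np.linalg.norm(u);a=np.cross(u,[0,1,0]);a/=np.linalg.norm(a);b=np.cross(u,a)
    c=np.array([p[0],p[1],.078+p[2]])+.022*u
    t=np.linspace(0,2*np.pi,90);return proj(n,c+.08*(np.cos(t)[:,None]*a+np.sin(t)[:,None]*b))
def res(p):
    r=[]
    for n,o in(("top",p[5:7]),("scene",-p[5:7])):
        q=(model(p,n)+o).astype(np.float32).reshape(-1,1,2)
        r+=[cv2.pointPolygonTest(q,(x,y),True) for x,y in obs[n]]
    return np.array(r+list(p[5:7]*2))
s=least_squares(res,[.506,-.218,.003,0,0,0,0],x_scale=[.01,.01,.01,.05,.05,1,1],diff_step=1e-2);print(s.x.round(4),np.sqrt(np.mean(s.fun**2)))
E
```

```text
1.77 [506.56 145.72 231.41] [-0.9999  0.0105  0.0019  0.0105  0.9999 -0.0033 -0.002  -0.0033 -1.    ] [ 0.39 -0.6   0.67] 85.33
top [410.7 229.3] [64.6 65.1] 121.3
scene [174.3 134. ] [48.7 67.4] 86.5
[ 5.075e-01 -2.199e-01 -1.000e-04 -9.350e-02  5.430e-02  9.210e-02
  0.000e+00] 0.4785182272283599
```

Emit:
move_arm(targets="-0.03 -0.048 0 0 0 0; 0 0 0 0 0 0; 0 0 0.02 0 0 0; 0 0 0.02 0 0 0; 0 0 0.02 0 0 0; 0 0 0.02 0 0 0; 0 0 0.02 0 0 0; 0 0 0.02 0 0 0; 0 0 0 0 0 0; 0 0 0 0 0 0")

```text
time: 2.6
tool_pos: [0.5177, 0.1297, 0.1705]
eef_rot: [0.001, -3.14, 0.001]
force: [-0.4, -0.2, 0.6]
grip_width: 0.0853
finger_force: 0.0
```

```bash
python3 - <<'E'
from h import *
st()
I=arm.get_image("scene");J=arm.get_image("top")
cv2.imwrite("pics/c2.png",np.hstack([cv2.resize(I[110:260,210:345],None,fx=2.9,fy=2.9,interpolation=3),cv2.resize(J[145:295,210:345],None,fx=2.9,fy=2.9,interpolation=3)])[:,:,::-1])
E
```

```text
2.6 [517.69 129.73 170.47] [-1.0e+00 -4.0e-04 -1.5e-03 -4.0e-04  1.0e+00 -7.0e-04  1.5e-03 -7.0e-04
 -1.0e+00] [-0.42 -0.23  0.65] 85.26
```

View pics/c2.png

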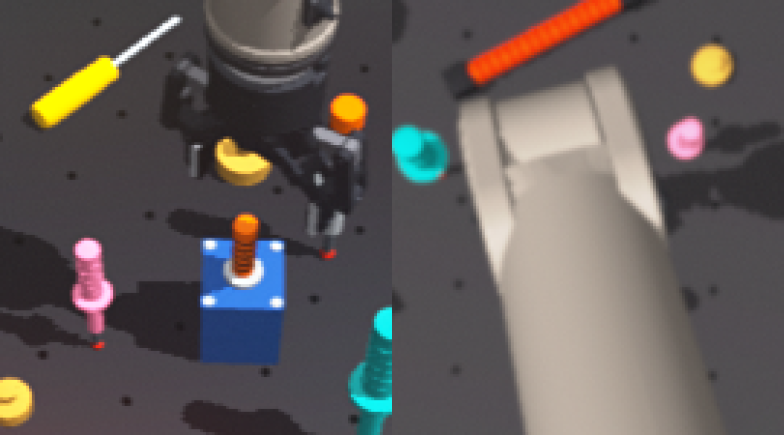

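The open fingers straddle the handle about 70 mm up, with the left finger at crop (190,165) and the right at (318,215). The probe is clear of its neighbours. It needs +4 mm in x and −8 mm in y, then down.

Emit:
move_arm(targets="-0.008 -0.016 0 0 0 0; 0 0 0.02 0 0 0; 0 0 0.02 0 0 0; 0 0 0.02 0 0 0; 0 0 0.02 0 0 0; 0 0 0.02 0 0 0; 0 0 0.02 0 0 0; 0 0 0.01 0 0 0; 0 0 0 0 0 0; 0 0 0 0 0 0")

```text
time: 3.53
tool_pos: [0.5221, 0.1217, 0.106]
eef_rot: [0.0, -3.141, 0.0]
force: [0.6, 0.3, 0.4]
grip_width: 0.0859
finger_force: 0.0
```

Emit:
move_arm(targets="0 0 0 0 0 0; 0 0 0 0 0 0; 0 0 0 0 0 0; 0 0 0 0 0 0; 0 0 0 0 0 0; 0 0 0 0 0 0; 0 0 0 0 0 0; 0 0 0 0 0 0; 0 0 0 0 0 0; 0 0 0 0 0 0", jaw=-1)

```text
time: 4.37
tool_pos: [0.5224, 0.1218, 0.1065]
eef_rot: [-0.0, 3.141, 0.0]
force: [0.4, 0.9, 4.1]
grip_width: 0.0168
finger_force: 58.4
```

```bash
python3 - <<'E'
from h import *
o=st();print(o["finger_force"],o["wrist_torque"])
E
```

```text
4.37 [522.38 121.81 106.54] [-1.e+00 -1.e-04  4.e-04 -1.e-04  1.e+00  2.e-04 -4.e-04  2.e-04 -1.e+00] [0.37 0.9  4.11] 16.78
58.41170310974121 [-0.07971571  0.18943492 -0.05667323]
```

Emit:
move_arm(targets="0 0 -0.01 0 0 0; 0 0 -0.02 0 0 0; 0 0 -0.03 0 0 0; 0 0 -0.03 0 0 0; 0 0 -0.03 0 0 0; 0 0 -0.03 0 0 0; 0 0 -0.03 0 0 0; 0 0 -0.03 0 0 0; 0 0 -0.03 0 0 0; 0 0 -0.02 0 0 0")

```text
time: 5.2
tool_pos: [0.5225, 0.1216, 0.2383]
eef_rot: [0.0, 3.14, 0.001]
force: [0.3, 0.2, -1.6]
grip_width: 0.0166
finger_force: 58.5
```

Emit:
move_arm(targets="0.002 -0.04 0 0 0 0; 0.004 -0.07 0 0 0 0; 0.004 -0.07 0 0 0 0; 0.004 -0.07 0 0 0 0; 0.004 -0.07 0 0 0 0; 0.004 -0.07 0 0 0 0; 0.004 -0.07 0 0 0 0; 0.004 -0.06 0 0 0 0; 0 -0.034 0 0 0 0; 0 0 0 0 0 0")

```text
time: 6.03
tool_pos: [0.506, -0.1604, 0.2368]
eef_rot: [0.011, 3.141, -0.003]
force: [1.4, 0.4, -0.6]
grip_width: 0.0166
finger_force: 58.6
```

Emit:
move_arm(targets="0 0 0.02 0 0 0; 0 0 0.02 0 0 0; 0 0 0 0 0 0; 0 0 0 0 0 0; 0 0 0 0 0 0; 0 0 0 0 0 0; 0 0 0 0 0 0; 0 0 0 0 0 0; 0 0 0 0 0 0; 0 0 0 0 0 0")

```text
time: 6.87
tool_pos: [0.5073, -0.1553, 0.2164]
eef_rot: [-0.0, 3.141, 0.0]
force: [-0.0, -0.7, -1.4]
grip_width: 0.0163
finger_force: 58.6
```

```bash
python3 - <<'E'
from h import *
o=st()
I=arm.get_image("scene");J=arm.get_image("top")
cv2.imwrite("pics/c3.png",np.hstack([cv2.resize(I[40:190,90:225],None,fx=2.9,fy=2.9,interpolation=3),cv2.resize(J[145:295,340:475],None,fx=2.9,fy=2.9,interpolation=3)])[:,:,::-1])
E
```

```text
6.87 [ 507.29 -155.29  216.44] [-1.e+00 -1.e-04  3.e-04 -1.e-04  1.e+00  0.e+00 -3.e-04  0.e+00 -1.e+00] [-0.03 -0.68 -1.4 ] 16.29
```

View pics/c3.png

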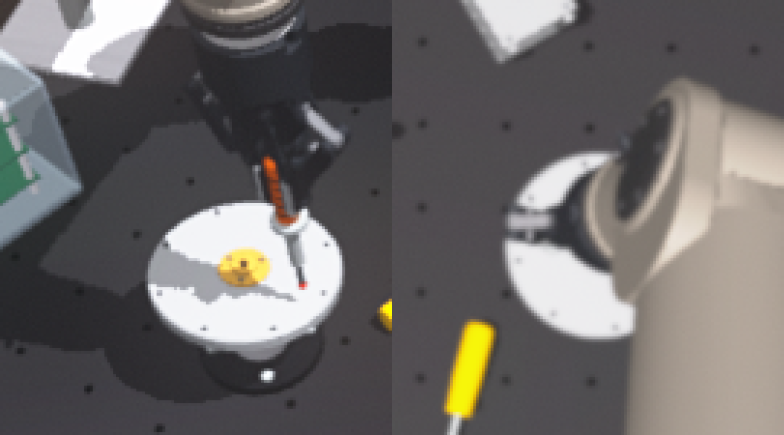

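The probe is held above the +y side of the disc, with its tip at scene pixel (194,138). It looks leaned over, so I'll check that against a vertical projection.

```bash
python3 - <<'E'
from h import *
print(proj("scene",[(.5073,-.1553,.119),(.5073,-.1553,.119+.142),(.5073,-.1553,.231)]))
o,d=ray("scene",(193.8,138.3))
for x in(.119,.115,.11): print(at_z("scene",(193.8,138.3),x))
I=arm.get_image("scene")
h=cv2.cvtColor(I,cv2.COLOR_RGB2HSV).astype(int)
m=(h[...,0]>3)&(h[...,0]<17)&(h[...,1]>150)&(h[...,2]>100);m[:85]=0;m[125:]=0;m[:,:165]=0;m[:,205:]=0
ys,xs=np.nonzero(m);print(len(ys),xs.mean(),ys.mean(),np.polyfit(ys,xs,1))
r=((h[...,0]<4)|(h[...,0]>174))&(h[...,1]>150)&(h[...,2]>100);r[:125]=0;r[150:]=0;r[:,:180]=0;r[:,210:]=0
ys,xs=np.nonzero(r);print(xs,ys)
E
```

```text
[[193.97165604 138.81936086]
 [184.77123024  94.88626075]
 [186.87720051 104.96368807]]
[ 0.5062448 -0.1565801  0.119    ]
[ 0.50381725 -0.15905962  0.115     ]
[ 0.50078282 -0.16215902  0.11      ]
68 184.55882352941177 104.42647058823529 [  0.26569671 156.81305417]
[194] [138]
```

```bash
python3 - <<'E'
from h import *
I=arm.get_image("scene")
cv2.imwrite("pics/c4.png",cv2.resize(I[70:150,150:240],None,fx=7,fy=7,interpolation=2)[:,:,::-1])
E
```

```text
(no output)
```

View pics/c4.png

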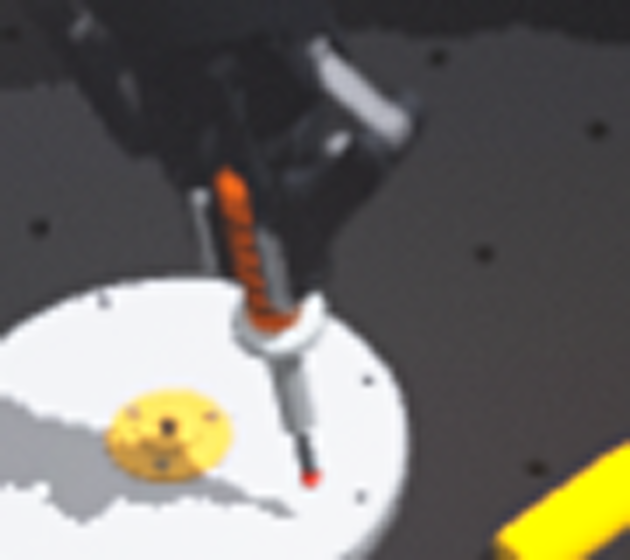

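The stem runs collar (279,330) → tip (311,480), which is the slope a vertical probe should have. The finger was just hiding part of the handle. Now feeling the +y point.

Emit:
move_arm(targets="0 0 0.004 0 0 0; 0 0 0.004 0 0 0; 0 0 0.004 0 0 0; 0 0 0.004 0 0 0; 0 0 0.004 0 0 0; 0 0 0.004 0 0 0; 0 0 0 0 0 0; 0 0 0 0 0 0; 0 0 0 0 0 0; 0 0 0 0 0 0")

```text
time: 7.9
tool_pos: [0.5073, -0.1553, 0.2044]
eef_rot: [-0.0, 3.141, -0.0]
force: [-0.0, -0.6, -0.8]
grip_width: 0.0165
finger_force: 58.6
```

Emit:
move_arm(targets="0 0 0.001 0 0 0; 0 0 0.001 0 0 0; 0 0 0.001 0 0 0; 0 0 0.001 0 0 0; 0 0 0.001 0 0 0; 0 0 0 0 0 0; 0 0 0 0 0 0; 0 0 0 0 0 0; 0 0 0 0 0 0; 0 0 0 0 0 0")

```text
time: 8.73
tool_pos: [0.5072, -0.1553, 0.2018]
eef_rot: [-0.0, 3.142, 0.0]
force: [-0.3, 0.6, -1.0]
grip_width: 0.0167
finger_force: 58.6
```

Emit:
move_arm(targets="0 0 0.001 0 0 0; 0 0 0.001 0 0 0; 0 0 0.001 0 0 0; 0 0 0.001 0 0 0; 0 0 0.001 0 0 0; 0 0 0 0 0 0; 0 0 0 0 0 0; 0 0 0 0 0 0; 0 0 0 0 0 0; 0 0 0 0 0 0")

```text
time: 9.57
tool_pos: [0.5072, -0.1553, 0.1993]
eef_rot: [-0.0, 3.142, 0.0]
force: [-0.5, 0.3, -0.7]
grip_width: 0.0166
finger_force: 58.6
```

Emit:
move_arm(targets="0 0 0.001 0 0 0; 0 0 0.001 0 0 0; 0 0 0.001 0 0 0; 0 0 0.001 0 0 0; 0 0 0 0 0 0; 0 0 0 0 0 0; 0 0 0 0 0 0; 0 0 0 0 0 0; 0 0 0 0 0 0; 0 0 0 0 0 0")

```text
time: 10.4
tool_pos: [0.5073, -0.1553, 0.1973]
eef_rot: [-0.0, 3.141, 0.0]
force: [0.4, 0.4, 0.1]
grip_width: 0.0168
finger_force: 58.7
```

Emit:
move_arm(targets="0 0 0.001 0 0 0; 0 0 0.001 0 0 0; 0 0 0 0 0 0; 0 0 0 0 0 0; 0 0 0 0 0 0; 0 0 0 0 0 0; 0 0 0 0 0 0; 0 0 0 0 0 0; 0 0 0 0 0 0; 0 0 0 0 0 0")

```text
time: 11.23
tool_pos: [0.5073, -0.1553, 0.1963]
eef_rot: [-0.0, 3.141, 0.0]
force: [0.4, 0.7, 0.2]
grip_width: 0.0164
finger_force: 58.8
```

Emit:
move_arm(targets="0 0 -0.02 0 0 0; 0.0325 -0.0325 0 0 0 0; 0.0325 -0.0325 0 0 0 0; 0.0325 -0.0325 0 0 0 0; 0.0325 -0.0325 0 0 0 0; 0 0 0 0 0 0; 0 0 0.004 0 0 0; 0 0 0.004 0 0 0; 0 0 0.004 0 0 0; 0 0 0 0 0 0")

```text
time: 12.07
tool_pos: [0.4426, -0.2194, 0.1998]
eef_rot: [0.003, -3.141, -0.0]
force: [0.4, 0.5, -1.3]
grip_width: 0.0167
finger_force: 58.7
```

Emit:
move_arm(targets="0 0 0.001 0 0 0; 0 0 0.001 0 0 0; 0 0 0.001 0 0 0; 0 0 0.001 0 0 0; 0 0 0 0 0 0; 0 0 0 0 0 0; 0 0 0 0 0 0; 0 0 0 0 0 0; 0 0 0 0 0 0; 0 0 0 0 0 0")

```text
time: 12.9
tool_pos: [0.4423, -0.2203, 0.1983]
eef_rot: [-0.0, 3.141, -0.0]
force: [0.5, 0.7, -0.9]
grip_width: 0.0168
finger_force: 58.7
```

Emit:
move_arm(targets="0 0 0.001 0 0 0; 0 0 0.001 0 0 0; 0 0 0.001 0 0 0; 0 0 0.001 0 0 0; 0 0 0 0 0 0; 0 0 0 0 0 0; 0 0 0 0 0 0; 0 0 0 0 0 0; 0 0 0 0 0 0; 0 0 0 0 0 0")

```text
time: 13.73
tool_pos: [0.4422, -0.2203, 0.1963]
eef_rot: [-0.0, 3.142, 0.0]
force: [-0.1, -0.1, -0.8]
grip_width: 0.0164
finger_force: 58.7
```

Emit:
move_arm(targets="0 0 0.001 0 0 0; 0 0 0.001 0 0 0; 0 0 0.001 0 0 0; 0 0 0.001 0 0 0; 0 0 0 0 0 0; 0 0 0 0 0 0; 0 0 0 0 0 0; 0 0 0 0 0 0; 0 0 0 0 0 0; 0 0 0 0 0 0")

```text
time: 14.57
tool_pos: [0.4422, -0.2203, 0.1943]
eef_rot: [-0.0, 3.142, 0.0]
force: [0.0, -1.0, -1.3]
grip_width: 0.0167
finger_force: 58.7
```

Emit:
move_arm(targets="0 0 0.001 0 0 0; 0 0 0.001 0 0 0; 0 0 0.001 0 0 0; 0 0 0.001 0 0 0; 0 0 0 0 0 0; 0 0 0 0 0 0; 0 0 0 0 0 0; 0 0 0 0 0 0; 0 0 0 0 0 0; 0 0 0 0 0 0")

```text
time: 15.4
tool_pos: [0.4423, -0.2203, 0.1923]
eef_rot: [-0.0, 3.141, -0.0]
force: [-0.4, 0.2, 0.7]
grip_width: 0.0165
finger_force: 58.7
```

Emit:
move_arm(targets="0 0 -0.02 0 0 0; 0 0 -0.02 0 0 0; -0.0325 -0.0325 0 0 0 0; -0.0325 -0.0325 0 0 0 0; -0.0325 -0.0325 0 0 0 0; -0.0325 -0.0325 0 0 0 0; 0 0 0.004 0 0 0; 0 0 0.004 0 0 0; 0 0 0.004 0 0 0; 0 0 0 0 0 0")

```text
time: 16.23
tool_pos: [0.5064, -0.2844, 0.206]
eef_rot: [0.001, -3.141, -0.002]
force: [-1.1, -0.5, -1.0]
grip_width: 0.0166
finger_force: 58.8
```

Emit:
move_arm(targets="0 0 0.001 0 0 0; 0 0 0.001 0 0 0; 0 0 0.001 0 0 0; 0 0 0.001 0 0 0; 0 0 0 0 0 0; 0 0 0 0 0 0; 0 0 0 0 0 0; 0 0 0 0 0 0; 0 0 0 0 0 0; 0 0 0 0 0 0")

```text
time: 17.07
tool_pos: [0.5072, -0.2853, 0.2043]
eef_rot: [0.0, -3.142, -0.0]
force: [0.7, 0.4, -0.8]
grip_width: 0.0165
finger_force: 58.8
```

Emit:
move_arm(targets="0 0 0.001 0 0 0; 0 0 0.001 0 0 0; 0 0 0.001 0 0 0; 0 0 0.001 0 0 0; 0 0 0 0 0 0; 0 0 0 0 0 0; 0 0 0 0 0 0; 0 0 0 0 0 0; 0 0 0 0 0 0; 0 0 0 0 0 0")

```text
time: 17.9
tool_pos: [0.5072, -0.2853, 0.2023]
eef_rot: [0.0, -3.142, -0.0]
force: [-0.0, -0.1, -1.8]
grip_width: 0.0162
finger_force: 58.8
```

Emit:
move_arm(targets="0 0 0.001 0 0 0; 0 0 0.001 0 0 0; 0 0 0.001 0 0 0; 0 0 0.001 0 0 0; 0 0 0 0 0 0; 0 0 0 0 0 0; 0 0 0 0 0 0; 0 0 0 0 0 0; 0 0 0 0 0 0; 0 0 0 0 0 0")

```text
time: 18.73
tool_pos: [0.5072, -0.2853, 0.2003]
eef_rot: [-0.0, 3.142, 0.0]
force: [0.4, 0.3, -1.4]
grip_width: 0.0168
finger_force: 58.8
```

Emit:
move_arm(targets="0 0 0.001 0 0 0; 0 0 0.001 0 0 0; 0 0 0.001 0 0 0; 0 0 0.001 0 0 0; 0 0 0 0 0 0; 0 0 0 0 0 0; 0 0 0 0 0 0; 0 0 0 0 0 0; 0 0 0 0 0 0; 0 0 0 0 0 0")

```text
time: 19.57
tool_pos: [0.5073, -0.2853, 0.1983]
eef_rot: [-0.0, 3.142, -0.0]
force: [-0.5, 0.3, 1.1]
grip_width: 0.0167
finger_force: 58.9
```

Emit:
move_arm(targets="0 0 -0.014 0 0 0; 0 0 -0.014 0 0 0; -0.0325 0.0325 0 0 0 0; -0.0325 0.0325 0 0 0 0; -0.0325 0.0325 0 0 0 0; -0.0325 0.0325 0 0 0 0; 0 0 0.004 0 0 0; 0 0 0.004 0 0 0; 0 0 0.004 0 0 0; 0 0 0 0 0 0")

```text
time: 20.4
tool_pos: [0.5711, -0.2214, 0.206]
eef_rot: [-0.003, -3.14, 0.001]
force: [-1.2, -0.1, -0.8]
grip_width: 0.0166
finger_force: 58.9
```

Emit:
move_arm(targets="0 0 0.001 0 0 0; 0 0 0.001 0 0 0; 0 0 0.001 0 0 0; 0 0 0.001 0 0 0; 0 0 0 0 0 0; 0 0 0 0 0 0; 0 0 0 0 0 0; 0 0 0 0 0 0; 0 0 0 0 0 0; 0 0 0 0 0 0")

```text
time: 21.23
tool_pos: [0.5722, -0.2203, 0.2043]
eef_rot: [-0.0, 3.142, -0.0]
force: [-1.5, -0.0, 0.3]
grip_width: 0.0164
finger_force: 58.9
```

Emit:
move_arm(targets="0 0 0.001 0 0 0; 0 0 0 0 0 0; 0 0 0 0 0 0; 0 0 0 0 0 0; 0 0 0 0 0 0; 0 0 0 0 0 0; 0 0 0 0 0 0; 0 0 0 0 0 0; 0 0 0 0 0 0; 0 0 0 0 0 0")

```text
time: 22.07
tool_pos: [0.5722, -0.2203, 0.2038]
eef_rot: [-0.0, 3.142, 0.0]
force: [-0.1, -0.0, 0.1]
grip_width: 0.0165
finger_force: 58.9
```

Emit:
move_arm(targets="0 0 -0.012 0 0 0; 0.002 -0.024 0 0 0 0; 0 0 0 0 0 0; 0 0 0.004 0 0 0; 0 0 0.004 0 0 0; 0 0 0.003 0 0 0; 0 0 0.001 0 0 0; 0 0 0 0 0 0; 0 0 0 0 0 0; 0 0 0 0 0 0")

```text
time: 22.9
tool_pos: [0.5713, -0.2322, 0.2039]
eef_rot: [-0.0, 3.142, 0.0]
force: [-0.1, -0.1, 0.8]
grip_width: 0.0168
finger_force: 58.9
```

Emit:
move_arm(targets="0 0 0.0006 0 0 0; 0 0 0.0006 0 0 0; 0 0 0.0006 0 0 0; 0 0 0.0006 0 0 0; 0 0 0.0006 0 0 0; 0 0 0.0006 0 0 0; 0 0 0.0006 0 0 0; 0 0 0.0006 0 0 0; 0 0 0.0006 0 0 0; 0 0 0.0006 0 0 0")

```text
time: 23.73
tool_pos: [0.5714, -0.2323, 0.201]
eef_rot: [-0.0, 3.141, -0.0]
force: [0.1, 0.0, 3.3]
grip_width: 0.0165
finger_force: 58.9
```

Emit:
move_arm(targets="0 0 0.0006 0 0 0; 0 0 0.0006 0 0 0; 0 0 0.0006 0 0 0; 0 0 0.0006 0 0 0; 0 0 0.0006 0 0 0; 0 0 0.0006 0 0 0; 0 0 0.0006 0 0 0; 0 0 0.0006 0 0 0; 0 0 0.0006 0 0 0; 0 0 0.0006 0 0 0")

```text
time: 24.57
tool_pos: [0.5719, -0.2324, 0.1984]
eef_rot: [-0.0, 3.14, -0.0]
force: [1.0, -0.7, 6.5]
grip_width: 0.0166
finger_force: 59.2
```

Emit:
move_arm(targets="0 0 0.0006 0 0 0; 0 0 0.0006 0 0 0; 0 0 0.0006 0 0 0; 0 0 0.0006 0 0 0; 0 0 0.0006 0 0 0; 0 0 0 0 0 0; 0 0 0 0 0 0; 0 0 0 0 0 0; 0 0 0 0 0 0; 0 0 0 0 0 0")

```text
time: 25.4
tool_pos: [0.572, -0.2324, 0.1967]
eef_rot: [-0.0, 3.14, -0.001]
force: [2.1, -0.1, 4.9]
grip_width: 0.0165
finger_force: 59.2
```

Emit:
move_arm(targets="0 0 0 0 0 0; 0 0 -0.001 0 0 0; 0 0 -0.001 0 0 0; 0 0 -0.001 0 0 0; 0 0 0 0 0 0; 0 0 0 0 0 0; 0 0 0 0 0 0; 0 0 0 0 0 0; 0 0 0 0 0 0; 0 0 0 0 0 0")

```text
time: 26.23
tool_pos: [0.5711, -0.2322, 0.1977]
eef_rot: [0.0, -3.141, -0.0]
force: [1.5, -0.3, 2.0]
grip_width: 0.0168
finger_force: 59.2
```

Emit:
move_arm(targets="0 0 0 0 0 0; 0 0 0 0 0 0; 0 0 0 0 0 0; 0 0 0 0 0 0; 0 0 0 0 0 0; 0 0 0 0 0 0; 0 0 0 0 0 0; 0 0 0 0 0 0; 0 0 0 0 0 0; 0 0 0 0 0 0")

```text
time: 27.07
tool_pos: [0.5712, -0.2323, 0.1978]
eef_rot: [0.0, -3.141, -0.0]
force: [0.7, -0.8, 1.9]
grip_width: 0.0166
finger_force: 59.2
```

Emit:
move_arm(targets="0 0 -0.016 0 0 0; 0 0 -0.016 0 0 0; 0.043 0.004 0 0 0 0; 0.043 0.004 0 0 0 0; 0.043 0.004 0 0 0 0; 0.043 0.004 0 0 0 0; 0.043 0.004 0 0 0 0; 0.043 0.004 0 0 0 0; 0 0 0.01 0 0 0; 0 0 0.01 0 0 0")

```text
time: 27.9
tool_pos: [0.4414, -0.2204, 0.2043]
eef_rot: [0.002, 3.141, 0.001]
force: [-0.1, -0.2, -0.7]
grip_width: 0.0162
finger_force: 59.0
```

Emit:
move_arm(targets="0 0 0.002 0 0 0; 0 0 0.002 0 0 0; 0 0 0.002 0 0 0; 0 0 0.002 0 0 0; 0 0 0.002 0 0 0; 0 0 0.002 0 0 0; 0 0 0 0 0 0; 0 0 0 0 0 0; 0 0 0 0 0 0; 0 0 0 0 0 0")

```text
time: 28.73
tool_pos: [0.4424, -0.2204, 0.1979]
eef_rot: [-0.0, 3.141, -0.0]
force: [-0.5, 0.5, -0.2]
grip_width: 0.0168
finger_force: 59.0
```

Emit:
move_arm(targets="0 0 0.001 0 0 0; 0 0 0.001 0 0 0; 0 0 0 0 0 0; 0 0 0 0 0 0; 0 0 0 0 0 0; 0 0 0 0 0 0; 0 0 0 0 0 0; 0 0 0 0 0 0; 0 0 0 0 0 0; 0 0 0 0 0 0")

```text
time: 29.57
tool_pos: [0.4423, -0.2203, 0.1968]
eef_rot: [-0.0, 3.141, -0.0]
force: [0.1, -0.5, -0.0]
grip_width: 0.0165
finger_force: 59.0
```

Emit:
move_arm(targets="0 0 -0.012 0 0 0; -0.0325 0.0325 0 0 0 0; -0.0325 0.0325 0 0 0 0; -0.0325 0.0325 0 0 0 0; -0.0325 0.0325 0 0 0 0; 0 0 0.0025 0 0 0; 0 0 0.0025 0 0 0; 0 0 0.0025 0 0 0; 0 0 0.0025 0 0 0; 0 0 0 0 0 0")

```text
time: 30.4
tool_pos: [0.5064, -0.1561, 0.1977]
eef_rot: [-0.003, -3.141, -0.0]
force: [0.2, 0.4, -0.4]
grip_width: 0.0165
finger_force: 59.0
```

Emit:
move_arm(targets="0 0 0 0 0 0; 0 0 0 0 0 0; 0 0 0 0 0 0; 0 0 0 0 0 0; 0 0 0 0 0 0; 0 0 0 0 0 0; 0 0 0 0 0 0; 0 0 0 0 0 0; 0 0 0 0 0 0; 0 0 0 0 0 0")

```text
time: 31.23
tool_pos: [0.5073, -0.1553, 0.1978]
eef_rot: [-0.0, 3.142, -0.0]
force: [-0.3, -1.1, 0.0]
grip_width: 0.0165
finger_force: 59.0
```

Emit:
move_arm(targets="0 0 -0.024 0 0 0; -0.0226 -0.039 0 0 0 0; -0.0226 -0.039 0 0 0 0; -0.0226 -0.039 0 0 0 0; -0.0226 -0.039 0 0 0 0; -0.0226 -0.039 0 0 0 0; 0 0 0.006 0 0 0; 0 0 0.006 0 0 0; 0 0 0.006 0 0 0; 0 0 0 0 0 0")

```text
time: 32.07
tool_pos: [0.5633, -0.2515, 0.1999]
eef_rot: [0.002, -3.14, -0.001]
force: [-0.4, -0.7, 0.4]
grip_width: 0.0166
finger_force: 59.0
```

Emit:
move_arm(targets="0 0 0.0006 0 0 0; 0 0 0.0006 0 0 0; 0 0 0.0006 0 0 0; 0 0 0.0006 0 0 0; 0 0 0.0006 0 0 0; 0 0 0.0006 0 0 0; 0 0 0.0006 0 0 0; 0 0 0.0006 0 0 0; 0 0 0.0006 0 0 0; 0 0 0.0006 0 0 0")

```text
time: 32.9
tool_pos: [0.5638, -0.2526, 0.1979]
eef_rot: [-0.0, 3.141, 0.0]
force: [-0.7, 1.4, 1.3]
grip_width: 0.0166
finger_force: 59.2
```

Emit:
move_arm(targets="0 0 0.0006 0 0 0; 0 0 0.0006 0 0 0; 0 0 0.0006 0 0 0; 0 0 0.0006 0 0 0; 0 0 0.0006 0 0 0; 0 0 0.0006 0 0 0; 0 0 0 0 0 0; 0 0 0 0 0 0; 0 0 0 0 0 0; 0 0 0 0 0 0")

```text
time: 33.73
tool_pos: [0.5639, -0.2528, 0.1961]
eef_rot: [-0.0, 3.141, -0.0]
force: [-0.9, 2.0, 3.8]
grip_width: 0.0168
finger_force: 59.6
```

Emit:
move_arm(targets="0 0 0.0006 0 0 0; 0 0 0.0006 0 0 0; 0 0 0.0006 0 0 0; 0 0 0 0 0 0; 0 0 0 0 0 0; 0 0 0 0 0 0; 0 0 0 0 0 0; 0 0 0 0 0 0; 0 0 0 0 0 0; 0 0 0 0 0 0")

```text
time: 34.57
tool_pos: [0.5639, -0.2528, 0.1951]
eef_rot: [-0.0, 3.141, -0.0]
force: [0.2, 1.7, 3.5]
grip_width: 0.0166
finger_force: 59.6
```

Emit:
move_arm(targets="0 0 -0.002 0 0 0; 0 0 -0.002 0 0 0; 0 0 0 0 0 0; 0 0 0 0 0 0; 0 0 0 0 0 0; 0 0 0 0 0 0; 0 0 0 0 0 0; 0 0 0 0 0 0; 0 0 0 0 0 0; 0 0 0 0 0 0")

```text
time: 35.4
tool_pos: [0.5637, -0.2528, 0.197]
eef_rot: [0.0, -3.141, -0.0]
force: [1.6, 0.1, 1.0]
grip_width: 0.0165
finger_force: 59.5
```

Emit:
move_arm(targets="0 0 0 0 0 0; 0 0 0 0 0 0; 0 0 0 0 0 0; 0 0 0 0 0 0; 0 0 0 0 0 0; 0 0 0 0 0 0; 0 0 0 0 0 0; 0 0 0 0 0 0; 0 0 0 0 0 0; 0 0 0 0 0 0")

```text
time: 36.23
tool_pos: [0.5637, -0.2528, 0.1971]
eef_rot: [0.0, -3.142, -0.0]
force: [0.9, 0.3, 1.9]
grip_width: 0.0163
finger_force: 59.5
```

Emit:
move_arm(targets="0 0 -0.016 0 0 0; 0 0 -0.016 0 0 0; 0.0375 0.0217 0 0 0 0; 0.0375 0.0217 0 0 0 0; 0.0375 0.0217 0 0 0 0; 0.0375 0.0217 0 0 0 0; 0.0375 0.0217 0 0 0 0; 0.0375 0.0217 0 0 0 0; 0 0 0.01 0 0 0; 0 0 0.01 0 0 0")

```text
time: 37.07
tool_pos: [0.4509, -0.1876, 0.2038]
eef_rot: [-0.001, 3.14, 0.001]
force: [1.1, -0.8, -2.0]
grip_width: 0.0164
finger_force: 59.0
```

Emit:
move_arm(targets="0 0 0.002 0 0 0; 0 0 0.002 0 0 0; 0 0 0.002 0 0 0; 0 0 0.002 0 0 0; 0 0 0.002 0 0 0; 0 0 0.001 0 0 0; 0 0 0 0 0 0; 0 0 0 0 0 0; 0 0 0 0 0 0; 0 0 0 0 0 0")

```text
time: 37.9
tool_pos: [0.4515, -0.1879, 0.1978]
eef_rot: [0.0, 3.141, -0.0]
force: [0.6, -1.1, 1.0]
grip_width: 0.0167
finger_force: 59.1
```

Emit:
move_arm(targets="0 0 0 0 0 0; 0 0 0 0 0 0; 0 0 0 0 0 0; 0 0 0 0 0 0; 0 0 0 0 0 0; 0 0 0 0 0 0; 0 0 0 0 0 0; 0 0 0 0 0 0; 0 0 0 0 0 0; 0 0 0 0 0 0")

```text
time: 38.73
tool_pos: [0.4512, -0.1877, 0.1976]
eef_rot: [0.0, -3.142, -0.0]
force: [1.2, -0.5, 0.8]
grip_width: 0.0166
finger_force: 59.1
```

Emit:
move_arm(targets="0 0 -0.012 0 0 0; -0.0095 -0.0355 0 0 0 0; -0.0095 -0.0355 0 0 0 0; -0.0095 -0.0355 0 0 0 0; -0.0095 -0.0355 0 0 0 0; -0.0095 -0.0355 0 0 0 0; 0 0 0.003 0 0 0; 0 0 0.003 0 0 0; 0 0 0.003 0 0 0; 0 0 0.003 0 0 0")

```text
time: 39.57
tool_pos: [0.4746, -0.2756, 0.1974]
eef_rot: [0.002, -3.141, -0.001]
force: [-0.8, -0.6, 1.5]
grip_width: 0.0168
finger_force: 59.1
```

Emit:
move_arm(targets="0 0 0 0 0 0; 0 0 0 0 0 0; 0 0 0 0 0 0; 0 0 0 0 0 0; 0 0 0 0 0 0; 0 0 0 0 0 0; 0 0 0 0 0 0; 0 0 0 0 0 0; 0 0 0 0 0 0; 0 0 0 0 0 0")

```text
time: 40.4
tool_pos: [0.475, -0.2762, 0.1975]
eef_rot: [0.0, -3.142, -0.0]
force: [-1.1, 1.6, 1.7]
grip_width: 0.0164
finger_force: 59.3
```

Emit:
move_arm(targets="0 0 0 0 0 0; 0 0 0 0 0 0; 0 0 0 0 0 0; 0 0 0 0 0 0; 0 0 0 0 0 0; 0 0 0 0 0 0; 0 0 0 0 0 0; 0 0 0 0 0 0; 0 0 0 0 0 0; 0 0 0 0 0 0")

```text
time: 41.23
tool_pos: [0.475, -0.2764, 0.1976]
eef_rot: [-0.0, 3.142, -0.0]
force: [-1.9, 1.7, 2.3]
grip_width: 0.0165
finger_force: 59.3
```

Emit:
move_arm(targets="0 0 -0.016 0 0 0; 0 0 -0.016 0 0 0; -0.0217 0.0375 0 0 0 0; -0.0217 0.0375 0 0 0 0; -0.0217 0.0375 0 0 0 0; -0.0217 0.0375 0 0 0 0; -0.0217 0.0375 0 0 0 0; -0.0217 0.0375 0 0 0 0; 0 0 0.01 0 0 0; 0 0 0.01 0 0 0")

```text
time: 42.07
tool_pos: [0.5413, -0.1629, 0.2042]
eef_rot: [-0.005, 3.14, -0.001]
force: [-0.7, -1.2, -1.5]
grip_width: 0.0162
finger_force: 59.1
```

Emit:
move_arm(targets="0 0 0.002 0 0 0; 0 0 0.002 0 0 0; 0 0 0.002 0 0 0; 0 0 0.002 0 0 0; 0 0 0.002 0 0 0; 0 0 0.002 0 0 0; 0 0 0 0 0 0; 0 0 0 0 0 0; 0 0 0 0 0 0; 0 0 0 0 0 0")

```text
time: 42.9
tool_pos: [0.5401, -0.1641, 0.1977]
eef_rot: [0.0, 3.141, -0.0]
force: [0.3, -1.3, -0.2]
grip_width: 0.0168
finger_force: 59.1
```

Emit:
move_arm(targets="0 0 0 0 0 0; 0 0 0 0 0 0; 0 0 0 0 0 0; 0 0 0 0 0 0; 0 0 0 0 0 0; 0 0 0 0 0 0; 0 0 0 0 0 0; 0 0 0 0 0 0; 0 0 0 0 0 0; 0 0 0 0 0 0")

```text
time: 43.73
tool_pos: [0.5401, -0.1639, 0.1976]
eef_rot: [0.0, -3.142, -0.0]
force: [-0.0, -1.7, 2.0]
grip_width: 0.0168
finger_force: 59.1
```

Emit:
move_arm(targets="0 0 0 0 0 0; 0 0 0 0 0 0; 0 0 0 0 0 0; 0 0 0 0 0 0; 0 0 0 0 0 0; 0 0 0 0 0 0; 0 0 0 0 0 0; 0 0 0 0 0 0; 0 0 0 0 0 0; 0 0 0 0 0 0")

```text
time: 44.57
tool_pos: [0.5401, -0.1639, 0.1976]
eef_rot: [-0.0, 3.142, 0.0]
force: [0.5, -0.8, 0.7]
grip_width: 0.0166
finger_force: 59.1
```

Emit:
move_arm(targets="0 0 0 0 0 0; 0 0 0 0 0 0; 0 0 0 0 0 0; 0 0 0 0 0 0; 0 0 0 0 0 0; 0 0 0 0 0 0; 0 0 0 0 0 0; 0 0 0 0 0 0; 0 0 0 0 0 0; 0 0 0 0 0 0")

```text
time: 45.4
tool_pos: [0.5401, -0.164, 0.1976]
eef_rot: [0.0, -3.142, 0.0]
force: [-0.3, -0.6, 0.2]
grip_width: 0.0166
finger_force: 59.1
```

Emit:
move_arm(targets="0 0 -0.016 0 0 0; 0 0 -0.016 0 0 0; 0.0217 -0.0375 0 0 0 0; 0.0217 -0.0375 0 0 0 0; 0.0217 -0.0375 0 0 0 0; 0.0217 -0.0375 0 0 0 0; 0.0217 -0.0375 0 0 0 0; 0.0217 -0.0375 0 0 0 0; 0 0 0.01 0 0 0; 0 0 0.01 0 0 0")

```text
time: 46.23
tool_pos: [0.4746, -0.2777, 0.2044]
eef_rot: [0.005, 3.14, -0.001]
force: [0.1, 1.5, -0.6]
grip_width: 0.0167
finger_force: 59.1
```

Emit:
move_arm(targets="0 0 0.0025 0 0 0; 0 0 0.0025 0 0 0; 0 0 0.0025 0 0 0; 0 0 0.0025 0 0 0; 0 0 0.0006 0 0 0; 0 0 0.0006 0 0 0; 0 0 0.0006 0 0 0; 0 0 0.0006 0 0 0; 0 0 0.0006 0 0 0; 0 0 0.0006 0 0 0")

```text
time: 47.07
tool_pos: [0.4752, -0.2763, 0.197]
eef_rot: [-0.0, 3.141, 0.0]
force: [-0.0, -0.0, 1.6]
grip_width: 0.0164
finger_force: 59.4
```

Emit:
move_arm(targets="0 0 0.0006 0 0 0; 0 0 0.0006 0 0 0; 0 0 0.0006 0 0 0; 0 0 0.0006 0 0 0; 0 0 0 0 0 0; 0 0 0 0 0 0; 0 0 0 0 0 0; 0 0 0 0 0 0; 0 0 0 0 0 0; 0 0 0 0 0 0")

```text
time: 47.9
tool_pos: [0.475, -0.2765, 0.1956]
eef_rot: [-0.0, 3.141, -0.0]
force: [1.2, 0.9, 3.7]
grip_width: 0.0164
finger_force: 59.6
```

Emit:
move_arm(targets="0 0 -0.001 0 0 0; 0 0 -0.002 0 0 0; 0 0 -0.001 0 0 0; 0 0 0 0 0 0; 0 0 0 0 0 0; 0 0 0 0 0 0; 0 0 0 0 0 0; 0 0 0 0 0 0; 0 0 0 0 0 0; 0 0 0 0 0 0")

```text
time: 48.73
tool_pos: [0.4749, -0.2765, 0.1975]
eef_rot: [-0.0, -3.141, 0.0]
force: [0.7, 1.1, -0.2]
grip_width: 0.0166
finger_force: 59.4
```

Emit:
move_arm(targets="0 0 -0.02 0 0 0; 0 0 -0.02 0 0 0; 0 0 -0.02 0 0 0; 0 0 -0.021 0 0 0; -0.007 0.06 0 0 0 0; -0.008 0.067 0 0 0 0; -0.008 0.067 0 0 0 0; -0.008 0.067 0 0 0 0; -0.008 0.067 0 0 0 0; -0.008 0.067 0 0 0 0")

```text
time: 49.57
tool_pos: [0.4986, -0.0775, 0.2393]
eef_rot: [0.0, 3.14, 0.0]
force: [1.4, -0.7, -1.1]
grip_width: 0.0168
finger_force: 59.1
```

Emit:
move_arm(targets="-0.008 0.067 0 0 0 0; -0.008 0.067 0 0 0 0; -0.008 0.067 0 0 0 0; -0.008 0.067 0 0 0 0; -0.008 0.067 0 0 0 0; -0.008 0.0665 0 0 0 0; 0 0 0 0 0 0; 0 0 0 0 0 0; 0 0 0 0 0 0; 0 0 0 0 0 0")

```text
time: 50.4
tool_pos: [0.5226, 0.1202, 0.2385]
eef_rot: [0.003, 3.141, -0.001]
force: [0.9, -0.3, -1.8]
grip_width: 0.0166
finger_force: 59.1
```

```bash
python3 - <<'E'
from h import *
o=st()
I=arm.get_image("scene")
x,y,z=o["tool_pos"];print(proj("scene",[(x,y,z-.0974),(x,y,z-.0974+.079),(.5221,.1217,.085)]))
cv2.imwrite("pics/c5.png",cv2.resize(I[140:230,250:340],None,fx=6.5,fy=6.5,interpolation=2)[:,:,::-1])
E
```

```text
50.4 [522.56 120.23 238.55] [-1.0e+00  2.1e-03  4.0e-04  2.1e-03  1.0e+00 -5.0e-04 -4.0e-04 -5.0e-04
 -1.0e+00] [ 0.87 -0.33 -1.81] 16.61
[[293.11554882 189.16526619]
 [294.26880583 166.67776687]
 [293.05745602 203.65727877]]
```

View pics/c5.png

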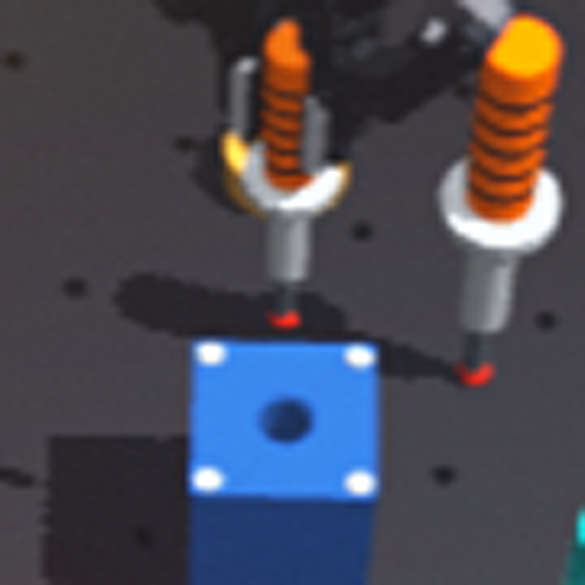

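The probe hangs upright: tip at crop (286,319), the hole directly below at (286,420), matching the projection. Lowering now.

Emit:
move_arm(targets="0 0 0 0 0 0; 0 0 0.015 0 0 0; 0 0 0.02 0 0 0; 0 0 0.02 0 0 0; 0 0 0.02 0 0 0; 0 0 0.01 0 0 0; 0 0 0.005 0 0 0; 0 0 0 0 0 0; 0 0 0 0 0 0; 0 0 0 0 0 0")

```text
time: 51.28
tool_pos: [0.5228, 0.1219, 0.1935]
eef_rot: [-0.0, 3.141, 0.001]
force: [0.1, 0.8, -1.4]
grip_width: 0.0168
finger_force: 59.1
```

Emit:
move_arm(targets="0.0008 0 0 0 0 0; 0 0 0.01 0 0 0; 0 0 0.01 0 0 0; 0 0 0.01 0 0 0; 0 0 0.01 0 0 0; 0 0 0.01 0 0 0; 0 0 0.01 0 0 0; 0 0 0.01 0 0 0; 0 0 0.01 0 0 0; 0 0 0 0 0 0")

```text
time: 52.12
tool_pos: [0.5214, 0.1216, 0.1519]
eef_rot: [0.0, -3.14, 0.001]
force: [0.2, 0.1, -0.9]
grip_width: 0.0166
finger_force: 59.1
```

Emit:
move_arm(targets="0 0 0.01 0 0 0; 0 0 0.01 0 0 0; 0 0 0.01 0 0 0; 0 0 0.01 0 0 0; 0 0 0.01 0 0 0; 0 0 0.01 0 0 0; 0 0 0.01 0 0 0; 0 0 0.01 0 0 0; 0 0 0.006 0 0 0; 0 0 0 0 0 0")

```text
time: 52.95
tool_pos: [0.5216, 0.1217, 0.1093]
eef_rot: [0.0, -3.14, 0.001]
force: [-0.1, -0.6, -1.0]
grip_width: 0.0165
finger_force: 59.1
```

Still free of contact; seating it slowly over the last 3 mm.

Emit:
move_arm(targets="0 0 0.001 0 0 0; 0 0 0.001 0 0 0; 0 0 0.001 0 0 0; 0 0 0.001 0 0 0; 0 0 0.001 0 0 0; 0 0 0 0 0 0; 0 0 0 0 0 0; 0 0 0 0 0 0; 0 0 0 0 0 0; 0 0 0 0 0 0")

```text
time: 53.78
tool_pos: [0.5221, 0.1218, 0.1076]
eef_rot: [-0.0, 3.142, 0.0]
force: [1.0, 0.1, -0.9]
grip_width: 0.0163
finger_force: 59.1
```

Emit:
move_arm(targets="0 0 0.001 0 0 0; 0 0 0.001 0 0 0; 0 0 0.001 0 0 0; 0 0 0 0 0 0; 0 0 0 0 0 0; 0 0 0 0 0 0; 0 0 0 0 0 0; 0 0 0 0 0 0; 0 0 0 0 0 0; 0 0 0 0 0 0")

```text
time: 54.62
tool_pos: [0.5222, 0.1219, 0.1065]
eef_rot: [0.0, 3.141, 0.0]
force: [-2.3, -0.2, 5.7]
grip_width: 0.0166
finger_force: 59.9
```

Emit:
move_arm(targets="0 0 0 0 0 0; 0 0 0 0 0 0; 0 0 0 0 0 0; 0 0 0 0 0 0; 0 0 0 0 0 0; 0 0 0 0 0 0; 0 0 0 0 0 0; 0 0 0 0 0 0; 0 0 0 0 0 0; 0 0 0 0 0 0", jaw=1)

```text
time: 55.45
tool_pos: [0.522, 0.1218, 0.1061]
eef_rot: [0.0, -3.142, -0.0]
force: [1.0, -0.1, -0.1]
grip_width: 0.0854
finger_force: 0.0
```

Emit:
move_arm(targets="0 0 -0.005 0 0 0; 0 0 -0.02 0 0 0; 0 0 -0.03 0 0 0; 0 0 -0.04 0 0 0; 0 0 -0.04 0 0 0; 0 0 -0.04 0 0 0; 0 0 -0.04 0 0 0; 0 0 -0.03 0 0 0; 0 0 0 0 0 0; 0 0 0 0 0 0")

```text
time: 56.28
tool_pos: [0.5226, 0.1219, 0.2298]
eef_rot: [0.0, 3.139, 0.002]
force: [-0.4, -0.5, 0.5]
grip_width: 0.0852
finger_force: 0.0
```

```bash
python3 - <<'E'
from h import *
st();I=arm.get_image("scene")
a=cv2.resize(I[150:250,225:325],None,fx=4,fy=4,interpolation=2);b=cv2.resize(I[95:195,125:225],None,fx=4,fy=4,interpolation=2)
cv2.imwrite("pics/c6.png",np.hstack([a,b])[:,:,::-1])
E
```

```text
56.28 [522.57 121.93 229.83] [-1.      0.      0.0023  0.      1.      0.0011 -0.0023  0.0011 -1.    ] [-0.4  -0.46  0.47] 85.2
```

View pics/c6.png

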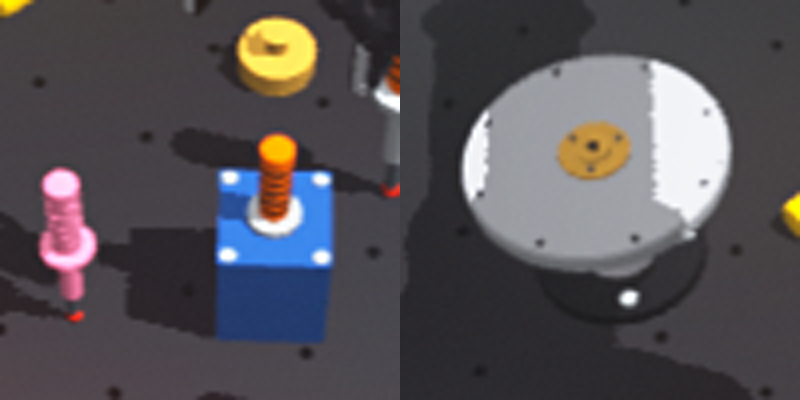

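The probe is upright with its collar on the block at crop (275,215). The platform is at (597,150), partly shadowed. I'll compare its outline with a level disc's projection before handing in.

```bash
python3 - <<'E'
from h import *
t=np.linspace(0,2*np.pi,72,endpoint=False)
def ell(sx,sy,z=.1018):
    c=np.array([.5075-.022*sx,-.2199-.022*sy,z]);X=.08*np.cos(t);Y=.08*np.sin(t)
    return proj("scene",np.c_[c[0]+X,c[1]+Y,c[2]+sx*X+sy*Y])
for s in((0,0),(.087,-.017),(.0175,0),(-.0175,0),(0,.0175),(0,-.0175)):
    e=cv2.fitEllipse(ell(*s).astype(np.float32));print(s,np.round(e[0],1),np.round(e[1],1),round(e[2],1))
# observed outline, both pictures, by hand-free gradient search along normals from model
for nm in("pics/scene0.png",None):
    I=cv2.imread(nm) if nm else arm.get_image("scene")[:,:,::-1].copy()
    g=cv2.cvtColor(I,6).astype(float)
    # face edge: first drop when going outwards, on back/side parts (thin rim only seen at the front)
    q=ell(0,0);c=q.mean(0);pts=[]
    for p in q:
        n=(p-c)/np.linalg.norm(p-c);d=np.arange(-5,5,.25);s=np.array([cv2.getRectSubPix(g.astype(np.float32),(1,1),tuple(map(float,p+n*k)))[0,0] for k in d])
        gr=np.gradient(cv2.GaussianBlur(s.reshape(1,-1),(9,1),2).ravel());i=np.argmin(gr)
        if gr[i]<-2:pts.append(p+n*d[i])
    pts=np.array(pts,np.float32);e=cv2.fitEllipseDirect(pts);print(nm,len(pts),np.round(e[0],1),np.round(e[1],1),round(e[2],1))
E
```

```text
(0, 0) [173.2 133.7] [50.4 67.5] 78.4
(0.087, -0.017) [173.7 133.2] [48.1 67.8] 84.1
(0.0175, 0) [173.3 133.6] [49.8 67.5] 79.4
(-0.0175, 0) [173.1 133.8] [51.  67.5] 77.2
(0, 0.0175) [173.1 133.6] [49.8 67.5] 77.3
(0, -0.0175) [173.3 133.7] [51.  67.5] 79.5
pics/scene0.png 72 [174.3 133.9] [49.  67.9] 86.9
None 72 [173.6 134.6] [51.8 67.8] 77.6
```

```bash
python3 -c "
from bench import arm
print(arm.sign_off())"
```

```text
the job is handed in; nothing more can be done
None
```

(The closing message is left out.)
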